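Tip the blue cell tray flat and push it against the stop

TASK

Three empty trays stand on their long sides; the blue one is needed for loading. Push it over with the fingers, away from the robot, so that it lies flat on its base with its open side up, then push it along the bench until its long side is flush against the aluminium stop bar. Only push: do not lift the tray, leave the grey and yellow trays standing, and do not disturb the other things.

Things in the scene. Friction and masses are not known exactly. Their poses are not given: they have to be found in the camera images.
- blue_tray: Blue open plastic tray, 150 mm long, 110 wide, 45 deep, 4 mm walls and base, about 0.25 kg, standing 110 mm tall on a long side wall, mouth roughly towards the robot. Origin: centre of that wall's outside, at bench level. +x from mouth to base (rim at x = -22.5 mm, base outside at +22.5), y along the length, +z up its 110 mm. Tipped right, +x points down, +z to the stop.
- grey_tray: Grey open plastic tray, 150 mm long, 110 wide, 45 deep, 4 mm walls and base, about 0.25 kg, standing 110 mm tall on a long side wall, mouth roughly towards the robot. Origin: centre of that wall's outside, at bench level. +x from mouth to base (rim at x = -22.5 mm, base outside at +22.5), y along the length, +z up its 110 mm. In the same row; must stay standing.
- yellow_tray: Yellow open plastic tray, 150 mm long, 110 wide, 45 deep, 4 mm walls and base, about 0.25 kg, standing 110 mm tall on a long side wall, mouth roughly towards the robot. Origin: centre of that wall's outside, at bench level. +x from mouth to base (rim at x = -22.5 mm, base outside at +22.5), y along the length, +z up its 110 mm. In the same row; must stay standing.
- stop: Straight aluminium stop bar, 760 mm long, 25 mm deep, 30 mm high, screwed to the bench across the far side of the mat. Origin: at bench level, middle of its near face (the one towards the robot). +x points away from the robot, square to the face; y along the bar; the near face is the plane x = 0.
- blue_lead_left (a point): Point on the blue tray at 22.5, 70, 110 mm in its frame: once tipped it is on the bench at the left end of the long side that meets the stop (5 mm in from the tray's end).
- blue_lead_right (a point): The same at 22.5, -70, 110 mm: right end of the side that meets the stop.
- blue_heel (a point): Point on the blue tray at 22.5, 0, 0 mm in its frame: middle of the bench-level base edge about which it tips; stays on the bench throughout. The tray topples by itself once leaned about 15 degrees over this edge. Lying flat it is 45 mm high and this edge is on its near side, where it is pushed towards the stop (it slides with 1 to 4 N).
- cell_front: Pink cylindrical battery cell, 21 mm diameter, 70 mm tall, 70 g, standing loose in front of the row of trays, a little left of the middle; origin at the centre of its underside. Leave it alone.
- cell_left: Sky-blue cylindrical battery cell, 21 mm diameter, 70 mm tall, 70 g, standing loose on the left of the mat; origin at the centre of its underside. Leave it alone.
- cell_right: Pink cylindrical battery cell, 21 mm diameter, 70 mm tall, 70 g, standing loose on the right of the mat; origin at the centre of its underside. Leave it alone.
- glue: White plastic glue bottle, 44 mm diameter, 120 mm tall, standing loose at the left edge of the mat; origin at the centre of its underside. Leave it alone.
- tape: Yellow plastic ring (tape core), 90 mm diameter, 20 mm high, lying loose at the right edge of the mat; origin at the centre of its underside. Leave it alone.
Not all that is in view belongs to the job. There is more than one size of the blue_tray; the job needs the middle-sized.

How it is judged:
By the outcome, as a careful person would: the job done as asked, in the order asked, and still so for the second after the job is handed in, with the robot touching nothing.
It also fails if it takes over 43 s, if anything falls off the work surface, if the arm or the gripper's body presses on something with over 40 N, if the wrist force passes 120 N, or if a joint passes its speed limit or range.

ROBOT

A 7-joint arm with a two-finger parallel gripper is mounted at the origin on the work surface. World frame = base frame: x ahead of the robot, y to its left, z up, the work surface at z = 0. Lengths are in mm, angles in rad, forces in N, time in s.
With the tool pointing down it reaches from about 425 to 825 mm from the base axis. Payload 3.6 kg.
Tool frame: the origin (TCP) lies midway between the tips of the shut fingers; the grasp point (between the pads) lies 19 mm behind it; z points along the fingers, y is the line along which they close (so a half turn about z gives the same grasp; the last joint's range is limited). The gripper opens to 93 mm and grips with 3 to 60 N. Pads are 15 mm wide; open, the fingers measure 128 mm over their backs; the gripper's body (75 mm by 188 mm) begins 65 mm behind the grasp point.
Start: joints at [1.323, 0.615, -0.013, 1.423, 0.008, 1.103, -0.04], TCP at [143.005, -634.044, 218.64] pointing down, gripper open.
Joint ranges: [-3.12, 3.12], [-0.3, 2.06], [-1.34, 1.32], [0.26, 2.42], [-1.36, 4.5], [0.01, 1.98], [-2.84, 2.84]. Speed limits (rad/s): [2.79, 2.79, 3.14, 3.14, 3.14, 3.14, 3.14].

INTERFACE

Orientations are given as a 3x3 rotation matrix whose columns are the frame's x, y, z axes.
In Python, from bench import telemetry, imaging, finish_job gives the robot as it stands.
- The arm moves only by the tool apply_moves, never from a script. Its argument "targets" is one flat list of numbers, 7 for each row, row after row: the opening, from 0 (shut) to 1 (fully open), then the shift along the world's x, y, z in mm, then the turn, a rotation vector about the world's x, y, z in rad. In form: [fingers, tx, ty, tz, rx, ry, rz, fingers, tx, ty, tz, rx, ry, rz, ...]. A call has 1 to 5 rows; each row shifts and turns the commanded pose from where the row before left it; what a row does not reach is not made up. A row lasts 1/8 s, in which the tool goes at most 62.5 mm and 10.7 degrees, less where a joint would pass 70% of its speed; a pose out of reach is approached as far as the arm can. A call with a gripper value outside its range is refused whole. The fingers move at their own pace and stop on an object; "newtons" is the grip in N (left out, the last holds). Time passes only in rows, so rows that do not move let the fingers close. It gives the time, the measured TCP pose, the force, the opening and the grip force at its end, in the units of the state.
- telemetry.state(): the state, without advancing time (a new reading comes with each control period).
- imaging.capture(name): name is "side" or "top" or "wrist"; returns a dict with "img" (480x640x3 uint8, red, green, blue), "range_z" (480x640 float32, mm along the optical axis (not along the pixel's ray), 0 where there is no reading), "fx", "fy", "cx", "cy" (pixels), "D" ([k1, k2, p1, p2, k3] as OpenCV has them; the pictures are not rectified), "cam_to_world" (4x4, takes a point from camera to world coordinates); the wrist camera has in their place "T_tool_cam" (4x4, takes a point from camera to tool coordinates, whose origin is the TCP and whose axes are the flange's). Camera axes: x right, y up, looking along -z (the intrinsics and any distortion apply to the point x, -y, -z); pixel columns grow to the right and rows downward; lengths in mm; the calibration is good to about 2 mm. A picture is of the moment at which its call begins: read the wrist's pose just before it.
- finish_job(): hands the job in; it is judged then, once.
Trained networks look in the newest picture that a camera, given by its name, has taken for a name from the list of things; names that differ only in an ending like _2 or _b are one class to them, and where a whole thing is asked for, a point or a joint stands for the part that bears it (a point fixed in the world has none). Each returns a list of dicts, best first, with "p" (0 to 1); they miss things now and then, are a little off and sometimes report something else, mostly with a low value. They report only what shows in the picture. A call takes as long as a camera call. They do not tell look-alikes from the thing itself.
- imaging.masks_of(label, camera): "region" (480x640 bool, what is visible of it).
- imaging.spot_point(label, camera): "point" ([x, y, z] in mm, in world coordinates, good to about 4 mm: a listed point, or the origin of a listed thing).
The state is a dict: "time": time; "joint_pos": joint angles; "joint_vel": joint speeds; "effort": joint torques, N m; "position": TCP position; "tcp_rot": TCP orientation; "wrist_force": force on the tool from outside, world axes, zero at the start; "torque": the same for the moment, N m; "opening": opening from 0.0 (shut) to 1.0 (fully open); "grasp_force": force on a finger pad.
Only numpy, scipy, OpenCV 4.12 (cv2) and the standard library are available. Lean on these libraries where they do the work, as an engineer would, in place of code of your own. Each camera call takes 0.05 s, during which the arm holds its last target. There are 200 camera calls.

## Working session

There is one attempt and no reset: what is moved stays moved. The work goes in short steps, Python scripts to look and compute and a tool call to move; the robot and the scene stay as the last step left them, time stands still between calls to the robot, and variables do not carry over. Pictures are saved under pics/ and viewed, at most 10 in all, crops included, and the job is handed in when it is done.

Besides the shell and the picture viewer there is one more tool, called after ">>>" in YAML: its name, and indented under it one key for each argument. apply_moves: Moves the arm, as the interface text tells. Its arguments: {"type":"object","properties":{"targets":{"type":"array","items":{"type":"number"}},"newtons":{"type":"number"}},"required":["targets"]}

```bash
mkdir -p pics; cat > h.py <<'E'
import numpy as np, cv2
from bench import telemetry, imaging
def cloud(c):
    u,v=np.meshgrid(np.arange(640),np.arange(480))
    K=np.array([[c["fx"],0,c["cx"]],[0,c["fy"],c["cy"]],[0,0,1.]])
    n=cv2.undistortPoints(np.stack([u,v],-1).reshape(-1,1,2).astype(np.float32),K,np.array(c["D"],float)).reshape(480,640,2)
    z=c["range_z"]
    P=np.stack([n[...,0]*z,-n[...,1]*z,-z],-1)
    T=np.array(c["cam_to_world"])
    P=P@T[:3,:3].T+T[:3,3]
    P[z<=0]=np.nan
    return P
def save(c,n): cv2.imwrite("pics/"+n+".png",c["img"][...,::-1])
E
cat > a.py <<'E'
from h import *
np.set_printoptions(precision=1,suppress=True)
for cam in ("top","side"):
    c=imaging.capture(cam); save(c,cam+"0"); P=cloud(c); np.save(cam+"0.npy",P)
    for n in ["blue_tray","grey_tray","yellow_tray","stop","cell_front","cell_left","cell_right","glue","tape"]:
        m=imaging.masks_of(n,cam); s=imaging.spot_point(n,cam)
        print(cam,n,[(round(q["p"],2),np.array(q["point"])) for q in s[:4]])
        for q in m[:4]:
            X=P[q["region"]]; X=X[~np.isnan(X[:,0])]
            vv,uu=np.nonzero(q["region"])
            if len(X): print("   ",round(q["p"],2),"px",int(uu.mean()),int(vv.mean()),len(X),np.percentile(X,2,axis=0),np.percentile(X,98,axis=0))
print(telemetry.state())
E
python3 a.py
```

```text
top blue_tray [(0.87, array([542.4,  12.6,   0.8])), (0.76, array([234. , 265.4,   5.3])), (0.66, array([ 181.4, -314.2,    1.1]))]
    0.89 px 460 373 4459 [  87.1 -382.2    8.9] [ 282.9 -235.6  158.9]
    0.77 px 307 213 1775 [509.2 -63.2  -0.1] [570.5  81.6 112.6]
    0.6 px 195 352 770 [191.6 228.7  17.1] [278.6 301.1  76.1]
top grey_tray [(0.9, array([ 505.1, -231.2,   -2.7])), (0.59, array([530.1, 229.3,  -1.4]))]
    0.61 px 413 227 1780 [ 480.4 -306.     0.1] [ 528.1 -155.5  112.9]
top yellow_tray [(0.68, array([532.8, 235. ,  -1.4]))]
    0.94 px 209 220 1866 [502.5 153.8  -1.3] [557.2 303.6 112.1]
top stop [(0.94, array([770.9,  -6.8,  -1.9])), (0.69, array([ 439.5, -386.5,    1.8]))]
    0.86 px 309 117 4532 [ 743.9 -372.7   -1.2] [823.8 353.4  33.2]
    0.36 px 209 220 1793 [502.6 154.1  -0.3] [554.8 303.1 112.1]
top cell_front [(0.45, array([422.4, 112. ,  -3.6]))]
top cell_left [(0.64, array([625.7, 391.6,  -0.4]))]
    0.46 px 144 183 178 [614.9 378.3  -4. ] [647.6 409.8  71.3]
top cell_right [(0.67, array([ 595.6, -390.7,    0.9]))]
    0.7 px 477 189 165 [ 585.8 -416
[... 2016 characters left out ...]
 442.2, -390.8,   -2.6]))]
    0.67 px 305 156 151 [ 587.3 -399.6    1.8] [ 606.1 -382.8   72.4]
    0.56 px 354 172 341 [ 401.  -430.8    1.7] [ 481.8 -344.7   23.2]
    0.34 px 285 254 2379 [508.5 -62.5   1.9] [576.   88.9 112.3]
{'time': 1.9, 'joint_pos': array([ 1.3,  0.6, -0. ,  1.4,  0. ,  1.1, -0. ]), 'joint_vel': array([-0.,  0., -0.,  0.,  0.,  0., -0.]), 'effort': array([  0. , -45.9,   0.2, -16.6,  -0.1,   0. ,   0. ]), 'position': array([ 143. , -634. ,  218.6]), 'tcp_rot': array([[ 1. ,  0.2, -0. ],
       [ 0.2, -1. ,  0. ],
       [ 0. , -0. , -1. ]]), 'wrist_force': array([-0.4,  0.5, -0.5]), 'torque': array([-0.,  0.,  0.]), 'grasp_force': 0.0, 'opening': 1.0010660368120816}
```

```bash
cat > b.py <<'E'
from h import *
np.set_printoptions(precision=2,suppress=True)
A=np.concatenate([np.load("top0.npy").reshape(-1,3),np.load("side0.npy").reshape(-1,3)]); A=A[~np.isnan(A[:,0])]
def sel(x0,x1,y0,y1,z0,z1): 
    a=A; return a[(a[:,0]>x0)&(a[:,0]<x1)&(a[:,1]>y0)&(a[:,1]<y1)&(a[:,2]>z0)&(a[:,2]<z1)]
for n,b in dict(blue=(490,590,-75,100),grey=(460,550,-320,-140),yellow=(480,580,140,320)).items():
    X=sel(*b,107,116)
    r=cv2.minAreaRect(X[:,:2].astype(np.float32)); print(n,len(X),r,cv2.boxPoints(r).tolist(), X[:,2].mean())
X=sel(700,860,-380,380,27,36)
r=cv2.minAreaRect(X[:,:2].astype(np.float32)); print("stop",len(X),r,cv2.boxPoints(r).tolist())
# near top edge fit
ys=np.arange(-340,340,20); e=[np.percentile(X[(abs(X[:,1]-y)<10),0],[4,96]) for y in ys if (abs(X[:,1]-y)<10).sum()>5]
yy=[y for y in ys if (abs(X[:,1]-y)<10).sum()>5]
print(np.polyfit(yy,np.array(e)[:,0],1),np.polyfit(yy,np.array(e)[:,1],1))
# unknown objects in lane
X=sel(560,740,-130,150,8,200); print("lane",len(X), X.min(0) if len(X) else "",X.max(0) if len(X) else "")
X=sel(360,505,-120,140,8,200); print("front",len(X), X.min(0) if len(X) else "",X.max(0) if len(X) else "")
E
python3 b.py
```

```text
blue 2127 ((542.9295654296875, 8.938758850097656), (153.92562866210938, 46.79048538208008), 79.24095916748047) [[505.5782775878906, -62.30372619628906], [551.546142578125, -71.03852844238281], [580.2808837890625, 80.18124389648438], [534.31298828125, 88.91604614257812]] 109.71048908451003
grey 1810 ((506.0926818847656, -230.69332885742188), (46.53178405761719, 153.3138427734375), 3.198636770248413) [[478.58575439453125, -155.45401000976562], [487.14031982421875, -308.5290222167969], [533.599609375, -305.9326477050781], [525.0450439453125, -152.85763549804688]] 109.7826405788677
yellow 2692 ((531.947021484375, 231.17324829101562), (152.6604461669922, 46.5906982421875), 83.91244506835938) [[500.6883544921875, 157.74388122558594], [547.016357421875, 152.8030242919922], [563.2056884765625, 304.60260009765625], [516.877685546875, 309.54345703125]] 109.60951846108524
stop 5109 ((784.8463134765625, -3.80523681640625), (28.91388702392578, 756.700927734375), 5.047677040100098) [[737.1563720703125, 371.805908203125], [803.7344970703125, -381.96038818359375], [832.5362548828125, -379.4163818359375], [765.9581298828125, 374.34991455078125]]
[ -0.09 772.75] [ -0.09 796.37]
lane 576 [560.03 -16.9    8.04] [580.73  84.6  115.05]
front 296 [411.36 -68.66   8.09] [504.66 126.46  86.26]
```

View pics/top0.png

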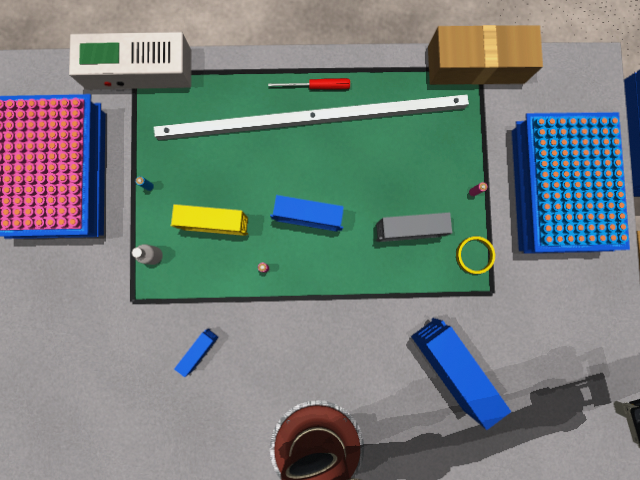

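View pics/side0.png

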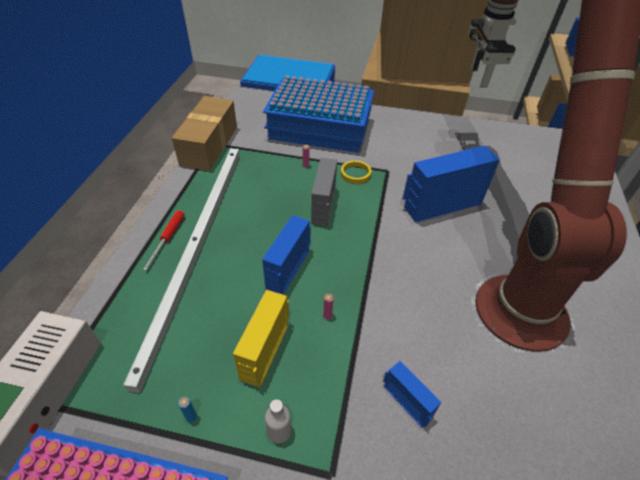

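The blue middle tray shows in the top view at about (308,213) between yellow (209,220) and grey (415,227). The stop runs from (160,131) to (462,100), and the front cell is at (263,267). The side view agrees. Tray yaw is about −10.8° and stop yaw about +5°, so the tray must turn about 16° while it is pushed. I'm now moving in at height.

>>> apply_moves:
  targets: [1,50,47,0,0,0,-0.03,1,50,47,0,0,0,-0.03,1,50,47,0,0,0,-0.03,1,50,47,0,0,0,-0.03,1,50,47,0,0,0,-0.03]

```text
time: 2.52
position: [372.1, -418.6, 218.9]
tcp_rot: [[0.998, 0.071, 0.001], [0.071, -0.998, -0.001], [0.001, 0.001, -1.0]]
wrist_force: [0.9, -0.1, 0.4]
opening: 0.999
grasp_force: 0.0
```

>>> apply_moves:
  targets: [1,14,58,0,0,0,-0.03,1,14,58,0,0,0,-0.03,1,14,58,0,0,0,-0.03,1,14,58,0,0,0,-0.03,1,14,58,0,0,0,-0.03]

```text
time: 3.15
position: [441.3, -128.2, 219.1]
tcp_rot: [[0.997, -0.079, 0.001], [-0.079, -0.997, -0.0], [0.001, 0.0, -1.0]]
wrist_force: [1.3, 0.0, -0.4]
opening: 1.001
grasp_force: 0.0
```

>>> apply_moves:
  targets: [1,9,43,0,0,0,-0.035,1,9,43,0,0,0,-0.035,1,8,42,-30,0,0,-0.03,1,0,0,-50,0,0,0,1,0,0,-44,0,0,0]

```text
time: 3.78
position: [467.2, -1.1, 93.7]
tcp_rot: [[0.984, -0.175, 0.002], [-0.175, -0.984, 0.0], [0.002, -0.001, -1.0]]
wrist_force: [0.1, 0.0, -0.3]
opening: 1.002
grasp_force: 0.0
```

>>> apply_moves:
  targets: [1,0,0,0,0,0,0]

```text
time: 3.9
position: [464.5, -1.9, 92.5]
tcp_rot: [[0.984, -0.177, -0.007], [-0.177, -0.984, -0.0], [-0.007, 0.001, -1.0]]
wrist_force: [-0.5, 0.2, 1.2]
opening: 1.001
grasp_force: 0.0
```

>>> apply_moves:
  targets: [1,11,12,0,0,0,-0.01,1,10,10,0,0,0,0,1,8,-1.5,0,0,0,0,1,8,-1.5,0,0,0,0,1,0,0,0,0,0,0]

```text
time: 4.53
position: [504.5, 16.3, 94.9]
tcp_rot: [[0.982, -0.188, 0.001], [-0.188, -0.982, -0.0], [0.001, 0.0, -1.0]]
wrist_force: [-1.0, 0.2, -0.1]
opening: 1.006
grasp_force: 0.0
```

>>> apply_moves:
  targets: [1,7,-1.3,0,0,0,0,1,7,-1.3,0,0,0,0,1,7,-1.3,0,0,0,0,1,7,-1.3,0,0,0,0]

```text
time: 5.03
position: [532.3, 11.6, 94.6]
tcp_rot: [[0.982, -0.187, 0.0], [-0.187, -0.982, 0.0], [0.0, -0.0, -1.0]]
wrist_force: [-0.2, -0.1, 0.3]
opening: 1.003
grasp_force: 0.1
```

```bash
cat > c.py <<'E'
import sys
from h import *
c=imaging.capture("side"); save(c,sys.argv[1]); P=cloud(c).reshape(-1,3); P=P[~np.isnan(P[:,0])]
q=P[(P[:,0]>480)&(P[:,0]<740)&(P[:,1]>-110)&(P[:,1]<140)&(P[:,2]>5)&(P[:,2]<135)]
print(np.percentile(q,[2,50,98],axis=0).round(1)); s=telemetry.state(); print(s["position"],s["wrist_force"],s["time"])
E
python3 c.py side1
```

```text
[[513.1 -64.2   5.4]
 [549.   42.2  39.8]
 [594.6  91.4 127.7]]
[533.52193833  11.40746865  94.66605505] [ 0.60092295 -0.10633482 -0.13325123] 5.075
```

View pics/side1.png

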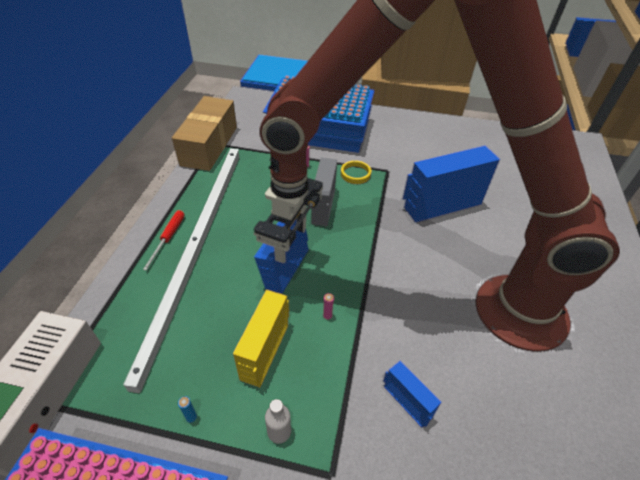

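The side view shows the blue tray at about (280,265) leaning forward against the fingers and still clear of the yellow tray. I'll keep pushing.

>>> apply_moves:
  targets: [1,7,-1.3,0,0,0,0,1,7,-1.3,0,0,0,0,1,3,-0.5,0,0,0,0,1,0,0,0,0,0,0,1,0,0,0,0,0,0]

```text
time: 5.7
position: [548.4, 8.8, 94.6]
tcp_rot: [[0.982, -0.187, -0.0], [-0.187, -0.982, 0.0], [-0.0, -0.0, -1.0]]
wrist_force: [0.8, -0.5, 0.6]
opening: 1.003
grasp_force: 0.0
```

```bash
python3 c.py side2
```

```text
[[530.5 -63.1   5.1]
 [616.8  25.4  26.8]
 [684.2  77.7 126.9]]
[548.40516476   8.75522184  94.6066883 ] [-0.23521845 -0.5693514  -0.36081738] 5.75
```

View pics/side2.png

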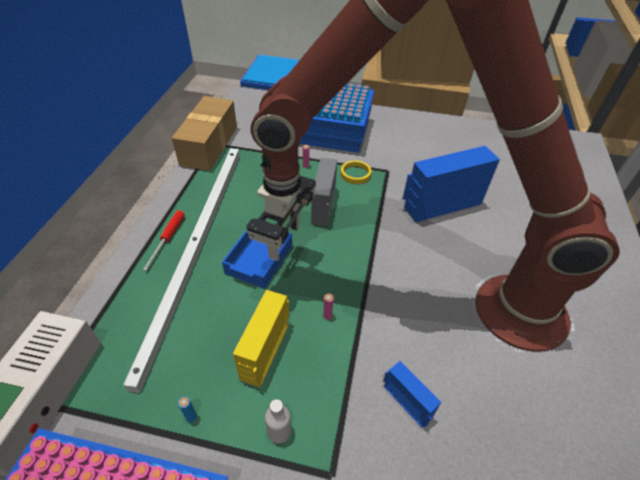

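The tray now lies flat with its open side up at about (257,255). I'll back off, lower the fingers behind it and measure.

>>> apply_moves:
  targets: [1,-15,2.8,0,0,0,0,1,-17,3.2,0,0,0,0,1,0,0,-35,0,0,0,1,0,0,-35,0,0,0,1,0,0,0,0,0,0]

```text
time: 6.38
position: [514.6, 14.7, 22.9]
tcp_rot: [[0.982, -0.187, -0.005], [-0.187, -0.982, -0.0], [-0.005, 0.001, -1.0]]
wrist_force: [0.7, -0.0, 0.6]
opening: 1.005
grasp_force: 0.0
```

```bash
cat > d.py <<'E'
import sys
from h import *
np.set_printoptions(precision=1,suppress=True)
Q=[]
for cam in ("side","top"):
    c=imaging.capture(cam); save(c,cam+sys.argv[1]); P=cloud(c)
    hsv=cv2.cvtColor(c["img"],cv2.COLOR_RGB2HSV)
    m=(hsv[...,0]>100)&(hsv[...,0]<130)&(hsv[...,1]>130)
    X=P[m]; X=X[~np.isnan(X[:,0])]
    X=X[(X[:,0]>530)&(X[:,0]<790)&(X[:,1]>-130)&(X[:,1]<150)]
    print(cam,len(X),np.percentile(X,[1,99],axis=0).ravel())
    T=X[(X[:,2]>41)&(X[:,2]<50)]
    if len(T)>20:
        r=cv2.minAreaRect(T[:,:2].astype(np.float32)); print(len(T),r,cv2.boxPoints(r).round(1).tolist()); Q.append(T)
T=np.concatenate(Q); r=cv2.minAreaRect(T[:,:2].astype(np.float32)); print("both",r,cv2.boxPoints(r).round(1).tolist())
for n in ("blue_heel","blue_lead_left","blue_lead_right","blue_tray"):
    print(n,[(round(q["p"],2),np.array(q["point"])) for cam in ("side","top") for q in imaging.spot_point(n,cam)[:2]])
s=telemetry.state(); print(s["position"],s["wrist_force"],s["time"])
E
python3 d.py 3
```

```text
side 2432 [558.7 -86.1   0.8 683.2  79.3 148.1]
408 ((621.159912109375, -5.3734588623046875), (168.3381805419922, 111.69087219238281), 79.32931518554688) [[550.7000122070312, -77.69999694824219], [660.5, -98.4000015258789], [691.5999755859375, 67.0], [581.9000244140625, 87.69999694824219]]
top 2129 [556.7 -89.8  -2.6 684.2  73.2  47.2]
375 ((620.0618286132812, -6.653533935546875), (165.8445587158203, 110.73818969726562), 79.03886413574219) [[549.9000244140625, -77.5], [658.7000122070312, -98.5999984741211], [690.2000122070312, 64.19999694824219], [581.5, 85.30000305175781]]
both ((621.0087280273438, -5.552070617675781), (168.4042205810547, 112.03141784667969), 78.97351837158203) [[549.9000244140625, -77.5], [659.9000244140625, -98.9000015258789], [692.0999755859375, 66.4000015258789], [582.0999755859375, 87.80000305175781]]
blue_heel [(0.85, array([ 165.8, -288. ,    2.5])), (0.83, array([570. ,   5.8,   3.7])), (0.94, array([ 164. , -284.8,   -1. ])), (0.84, array([223.3, 256. ,  -1.3]))]
blue_lead_left [(0.65, array([  82.1, -346. ,  158.3])), (0.58, array([689.5,  48.2,  -2. ])), (0.82, array([687. ,  51.4,  -4.1])), (0.82, array([  84.3, -341.6,  156.9]))]
blue_lead_right [(0.96, array([188.3, 286.1,  71.9])), (0.9, array([662. , -82.1,   0.5])), (0.86, array([664.8, -83.2,  -4.7])), (0.81, array([185.4, 284.2,  72. ]))]
blue_tray [(0.76, array([ 183.1, -310. ,   -0.6])), (0.58, array([232.1, 269.9,  -1.9])), (0.86, array([234.1, 267.4,   3.2])), (0.84, array([ 180.4, -312.6,    3.8]))]
[517.1  14.7  25.2] [-1.3 -0.3 -0.2] 6.875
```

>>> apply_moves:
  targets: [1,15,-2.8,-3,0,0,0,1,15,-2.8,-3,0,0,0,1,8,-1.5,0,0,0,0,1,6,-1.1,0,0,0,0,1,8,-1.4,0,0,0,0.03]

```text
time: 7.5
position: [564.6, 5.0, 18.3]
tcp_rot: [[0.988, -0.157, -0.009], [-0.157, -0.988, -0.0], [-0.009, 0.002, -1.0]]
wrist_force: [-4.5, 0.1, 4.8]
opening: 1.004
grasp_force: 2.5
```

>>> apply_moves:
  targets: [1,8,-1.1,0,0,0,0.035,1,8,-0.9,0,0,0,0.035,1,8,-0.6,0,0,0,0.035,1,8,-0.3,0,0,0,0.035,1,8,0,0,0,0,0.035]

```text
time: 8.12
position: [609.4, 2.1, 18.5]
tcp_rot: [[1.0, 0.019, 0.0], [0.019, -1.0, -0.0], [0.0, 0.0, -1.0]]
wrist_force: [-2.8, -0.5, -0.4]
opening: 1.002
grasp_force: 0.7
```

```bash
python3 d.py 4
```

```text
side 1891 [600.4 -73.3   0.6 727.   85.2 146.6]
349 ((673.8507080078125, 1.7593307495117188), (109.6224136352539, 169.34593200683594), 1.7608171701431274) [[616.5, 84.69999694824219], [621.7000122070312, -84.5999984741211], [731.2000122070312, -81.19999694824219], [726.0, 88.0999984741211]]
top 361 [594.8 -84.9  -4.  742.1  83.9 355.6]
176 ((699.5266723632812, 1.4467620849609375), (165.14559936523438, 63.26295471191406), 89.83484649658203) [[667.7000122070312, -81.0], [730.9000244140625, -81.19999694824219], [731.4000244140625, 83.9000015258789], [668.0999755859375, 84.0999984741211]]
both ((694.0557861328125, 9.705848693847656), (105.09371185302734, 177.1577606201172), 20.170671463012695) [[614.2000122070312, 74.69999694824219], [675.2999877929688, -91.5999984741211], [773.9000244140625, -55.29999923706055], [712.7999877929688, 111.0]]
blue_heel [(0.81, array([ 165.8, -285.3,    3.2])), (0.6, array([220.1, 257.6,  -3.7])), (0.55, array([222.8, 255.6,   0.1]))]
blue_lead_left [(0.88, array([  80.3, -344.6,  158.5])), (0.75, array([727.3,  70.7,  -0.3])), (0.75, array([627.2, 389.5,   0.4])), (0.74, array([  83.5, -342.1,  157.7]))]
blue_lead_right [(0.74, array([190.2, 284.3,  69.9])), (0.58, array([ 244.9, -225.1,  157.9])), (0.85, array([ 247.5, -232.9,  150.7])), (0.72, array([187. , 280.7,  74.2]))]
blue_tray [(0.97, array([229.5, 268.3,   2.2])), (0.78, array([ 181.3, -311.8,   -2.5])), (0.7, array([230.9, 267.2,   4.4])), (0.6, array([ 183.9, -314.9,   -0.2]))]
[608.8   2.3  18.8] [-1.2  0.4 -0.5] 8.625
```

View pics/side4.png

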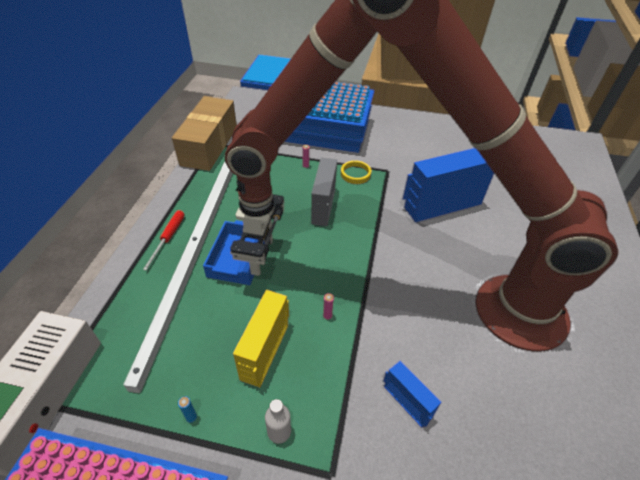

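The tray sits at about (235,255), its yaw following the fingers and roughly 43 mm short of the stop. I'll continue, then press gently.

>>> apply_moves:
  targets: [1,8,0.2,0,0,0,0.025,1,8,0.4,0,0,0,0.025,1,8,0.6,0,0,0,0.02,1,8,0.7,0,0,0,0,1,4,0.3,0,0,0,0]

```text
time: 9.25
position: [643.4, 4.0, 18.5]
tcp_rot: [[0.996, 0.087, -0.004], [0.087, -0.996, -0.001], [-0.004, 0.0, -1.0]]
wrist_force: [-5.6, -0.4, 3.8]
opening: 0.999
grasp_force: 2.8
```

>>> apply_moves:
  targets: [1,2.5,0.2,0,0,0,0,1,2.5,0.2,0,0,0,0,1,0,0,0,0,0,0]

```text
time: 9.62
position: [650.7, 4.9, 18.5]
tcp_rot: [[0.996, 0.087, 0.002], [0.087, -0.996, 0.0], [0.002, -0.0, -1.0]]
wrist_force: [-1.1, 0.1, -1.4]
opening: 1.002
grasp_force: 0.5
```

>>> apply_moves:
  targets: [1,2,0.2,0,0,0,0,1,0,0,0,0,0,0]

```text
time: 9.88
position: [652.1, 5.2, 18.5]
tcp_rot: [[0.996, 0.087, 0.001], [0.087, -0.996, 0.0], [0.001, -0.0, -1.0]]
wrist_force: [-1.9, -0.9, -0.2]
opening: 0.998
grasp_force: 0.7
```

>>> apply_moves:
  targets: [1,1.5,0.1,0,0,0,0,1,0,0,0,0,0,0]

```text
time: 10.12
position: [653.4, 5.2, 18.5]
tcp_rot: [[0.996, 0.087, 0.0], [0.087, -0.996, 0.0], [0.0, -0.0, -1.0]]
wrist_force: [-2.3, 0.2, -0.8]
opening: 0.999
grasp_force: 0.8
```

>>> apply_moves:
  targets: [1,1,0.1,0,0,0,0,1,0,0,0,0,0,0]

```text
time: 10.38
position: [653.4, 5.2, 18.5]
tcp_rot: [[0.996, 0.087, -0.002], [0.087, -0.996, -0.0], [-0.002, -0.0, -1.0]]
wrist_force: [-4.9, -0.3, 0.1]
opening: 0.995
grasp_force: 2.0
```

Position stalls while the force rises, so the tray has reached the stop. I'll press a little more to square it.

>>> apply_moves:
  targets: [1,1,0.1,0,0,0,0,1,0,0,0,0,0,0]

```text
time: 10.62
position: [653.3, 5.2, 18.5]
tcp_rot: [[0.996, 0.087, -0.004], [0.087, -0.996, -0.0], [-0.004, -0.0, -1.0]]
wrist_force: [-5.5, 0.2, 2.7]
opening: 0.996
grasp_force: 3.1
```

>>> apply_moves:
  targets: [1,1.5,0.1,0,0,0,0,1,0,0,0,0,0,0]

```text
time: 10.88
position: [653.3, 5.2, 18.5]
tcp_rot: [[0.996, 0.087, -0.008], [0.087, -0.996, -0.001], [-0.008, -0.0, -1.0]]
wrist_force: [-8.3, -1.2, 5.4]
opening: 1.0
grasp_force: 4.4
```

>>> apply_moves:
  targets: [1,1.5,0.1,0,0,0,0,1,0,0,0,0,0,0]

```text
time: 11.12
position: [653.2, 5.2, 18.5]
tcp_rot: [[0.996, 0.087, -0.011], [0.087, -0.996, -0.001], [-0.011, 0.0, -1.0]]
wrist_force: [-11.3, -1.0, 7.6]
opening: 0.999
grasp_force: 5.8
```

>>> apply_moves:
  targets: [1,-8,-0.7,0,0,0,0,1,-12,-1,0,0,0,0,1,-20,-1.8,0,0,0,0,1,-10,-1,40,0,0,0,1,0,0,50,0,0,0]

```text
time: 11.75
position: [608.8, 1.0, 109.3]
tcp_rot: [[0.996, 0.087, 0.002], [0.086, -0.996, 0.0], [0.002, -0.0, -1.0]]
wrist_force: [0.8, -0.3, 0.3]
opening: 1.003
grasp_force: 0.0
```

>>> apply_moves:
  targets: [1,0,0,55,0,0,0,1,-20,0,50,0,0,0,1,-45,0,30,0,0,0,1,-45,0,0,0,0,0,1,0,0,0,0,0,0]

```text
time: 12.38
position: [496.8, 1.0, 245.0]
tcp_rot: [[0.996, 0.087, 0.003], [0.087, -0.996, -0.0], [0.003, 0.0, -1.0]]
wrist_force: [0.9, 0.6, 0.1]
opening: 0.999
grasp_force: 0.0
```

```bash
cat > e.py <<'E'
from h import *
np.set_printoptions(precision=1,suppress=True)
c=imaging.capture("side"); save(c,"side5"); A=cloud(c); m=np.zeros((480,640),bool)
for cam in ("side","top"):
    c=imaging.capture(cam); save(c,cam+"5"); P=cloud(c)
    hsv=cv2.cvtColor(c["img"],cv2.COLOR_RGB2HSV); b=(hsv[...,0]>100)&(hsv[...,0]<130)&(hsv[...,1]>130)
    X=P[b&~np.isnan(P[...,0])]; X=X[(X[:,0]>600)&(X[:,0]<800)&(abs(X[:,1])<130)&(X[:,2]>41)&(X[:,2]<50)]
    print(cam,len(X),cv2.minAreaRect(X[:,:2].astype(np.float32)))
    far=X[X[:,0]>X[:,0].max()-25]
    S=P[~b&~np.isnan(P[...,0])]; S=S[(S[:,0]>740)&(S[:,0]<820)&(abs(S[:,1])<340)&(S[:,2]>27)&(S[:,2]<35)]
    for y in range(-70,71,28):
        f=X[abs(X[:,1]-y)<12]; s=S[abs(S[:,1]-y)<12]
        print(y,"tray max x",np.percentile(f[:,0],97) if len(f)>3 else None,"stop x",np.percentile(s[:,0],[3,97]) if len(s)>3 else None)
    for n in ("blue_lead_left","blue_lead_right","grey_tray","yellow_tray","cell_front","stop"):
        print(n,[np.array(q["point"]) for q in imaging.spot_point(n,cam)[:3]])
crops=[cv2.resize(cv2.imread("pics/top5.png")[80:280,120:500],None,fx=2,fy=2)]
cv2.imwrite("pics/t5c.png",crops[0])
s=telemetry.state(); print(s["position"],s["wrist_force"],s["time"])
E
python3 e.py
```

```text
side 481 ((716.5709228515625, 9.534957885742188), (110.66012573242188, 168.6990509033203), 4.971446514129639)
-70 tray max x 761.4207297472605 stop x [781.9 802.9]
-42 tray max x 773.6039741214246 stop x [783.7 801.1]
-14 tray max x 771.937098747299 stop x [781.6 798.7]
14 tray max x 770.8537283008807 stop x [779.1 796.3]
42 tray max x 766.3607718105411 stop x [776.8 792.6]
70 tray max x 763.2213057726893 stop x [772.5 790.1]
blue_lead_left [array([765.4,  80.3,   1. ]), array([  81.6, -345.3,  155.7]), array([261.9, 229.1,  70.6])]
blue_lead_right [array([ 240.6, -227.6,  155.6]), array([780.1, -53.4,  -2.1]), array([663.4,   5.4,   3. ])]
grey_tray [array([ 506.7, -232.8,    1.1])]
yellow_tray [array([531.8, 231.5,  -3.5])]
cell_front [array([421.4, 117.8,   1.3]), array([ 505. , -228.7,   -0.2])]
stop [array([775.3,  -5.1,   1.3])]
top 443 ((716.1874389648438, 8.467758178710938), (110.47007751464844, 165.71937561035156), 4.900333881378174)
-70 tray max x 768.0332757782824 stop x [779.2 802.5]
-42 tray max x 775.2057493374425 stop x [781.1 800.2]
-14 tray max x 772.7069426548394 stop x [778.9 797.7]
14 tray max x 770.675738416667 stop x [776.2 795.4]
42 tray max x 768.991763853507 stop x [774.1 792.2]
70 tray max x 765.0481188246962 stop x [771.4 789. ]
blue_lead_left [array([766.5,  80.9,  -1.6]), array([257.6, 228. ,  69.5]), array([  84.7, -339.9,  156.5])]
blue_lead_right [array([185.9, 286.3,  76. ]), array([777.8, -56.6,  -3.5])]
grey_tray [array([ 506.7, -231.1,   -1.9])]
yellow_tray [array([536.3, 229.1,   0.9])]
cell_front [array([782. , -52.4,   0. ]), array([420.6, 115.2,  -1.9]), array([ 594. , -391.7,    0.1])]
stop [array([770.3,  -6. ,  -0.4]), array([425. , 116.4,  -1.4])]
[498.3   1.  243.6] [ 0.1 -0.3 -0.7] 13.125
```

View pics/t5c.png

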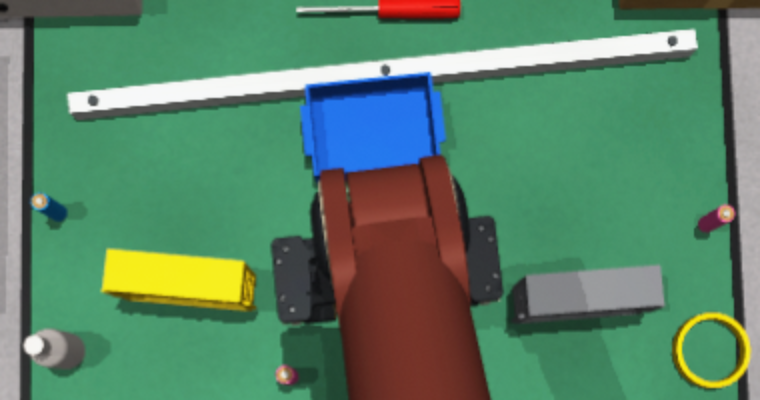

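View pics/side5.png

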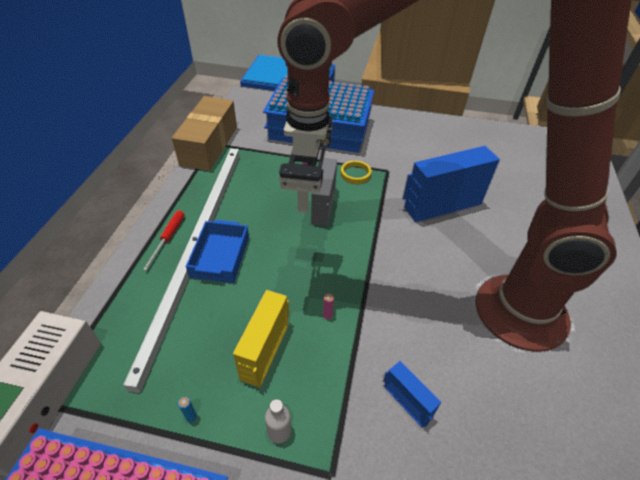

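The tray lies flat at about (375,125) in the crop, flush against the bar. Its yaw is 4.9–5.0° against the bar's 5.05°. Grey, yellow and the loose items are where they were, and the arm is clear of everything.

```bash
python3 -c "
from bench import finish_job
print(finish_job())"
```

```text
the job is handed in; nothing more can be done
None
```

The middle-sized blue tray was pushed over onto its base, open side up, and slid flush against the stop bar; the grey and yellow trays are still standing, nothing else was disturbed, and the job was handed in at about 13 s.

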